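Load the vial rack into the autosampler lane

ROBOT

A 6-joint arm with a two-finger parallel gripper is mounted at the origin on a cart in front of the work surface, level with it; the furniture and walls round the work are solid. World frame = base frame: x ahead of the robot, y to its left, z up, the work surface at z = 0. Lengths are in mm, angles in degrees, forces in N, time in s.
With the tool pointing down it reaches from about 300 to 850 mm from the base axis. Payload 4.2 kg.
Tool frame: the origin (TCP) lies midway between the tips of the shut fingers; the grasp point (between the pads) lies 19 mm behind it; x points along the fingers, y is the direction in which the jaws open and shut, and the axes are right-handed (so a half turn about x gives the same grasp; the last joint's range is limited). The gripper opens to 91 mm and grips with 3 to 60 N. Pads are 32 mm wide; open, the fingers measure 118 mm over their backs; the gripper's body (76 mm by 178 mm) begins 60 mm behind the grasp point.
Start: joints at [-67.666, 18.312, 89.639, -0, 72.044, -1.146], TCP at [229.1, -527.405, 213.976] pointing down, gripper open.
Joint ranges: [-177.97, 177.97], [-48.28, 115.42], [12.27, 149.76], [-77.06, 257.06], [2.81, 150.46], [-146.56, 146.56]. Speed limits (degrees/s): [147.25, 147.25, 180, 180, 180, 180].

INTERFACE

Orientations are given as [roll, pitch, yaw] about the fixed x, y, z axes, in that order (R = Rz(yaw) Ry(pitch) Rx(roll)).
In Python, from workcell import env gives the robot as it stands.
- The arm moves only by the shell command python3 -m handwheel 'ROWS' [FORCE]. ROWS is text: rows parted by semicolons, each of 7 numbers parted by spaces: the turn, a rotation vector about the tool's x, y, z in degrees, then the shift along the tool's x, y, z in m, then the finger opening in m, from 0 to 0.0912. In form: rx ry rz x y z grip; .... A call has 1 to 12 rows; each row is the pose to reach, as a shift and turn from the pose commanded when the call began, along the tool's axes at that moment; what a row does not reach only later rows make up. A row lasts 1/12 s, in which the tool goes at most 41.7 mm and 7.16 degrees, less where a joint would pass 70% of its speed; a pose out of reach is approached as far as the arm can. A call with a gripper value outside its range is refused whole. The fingers move at their own pace and stop on an object; FORCE is the grip in N (left out, the last holds). Time passes only in rows, so rows that repeat a pose let the fingers close. It gives the time, the measured TCP pose, the force and the opening at its end, in the units of the state.
- env.state(): the state, without advancing time (a new reading comes with each control period).
- env.grab_frame(name): name is "scene" or "top"; returns the picture (420x560x3 uint8, red, green, blue); there is no depth.
- env.get_calibration(name): a dict with "mtx" (3x3 intrinsics, pixels), "T" (4x4, takes a point from camera to world coordinates). Camera axes: x right, y up, looking along -z (the intrinsics and any distortion apply to the point x, -y, -z); pixel columns grow to the right and rows downward; lengths in mm; the calibration is good to about 2 mm. A picture is of the moment at which its call begins. get_calibration takes no time and is no camera call.
- env.job_done(): hands the job in, once; it reports no verdict.
The state is a dict: "time_s": time; "qpos": joint angles; "qvel": joint speeds; "effort": joint torques, N m; "ee_pos": TCP position; "ee_rot": TCP orientation; "force": force on the tool from outside, world axes, zero at the start; "torque": the same for the moment, N m; "gripper_width": finger opening in mm.
Only numpy, scipy, OpenCV 4.12 (cv2) and the standard library are available. Lean on these libraries where they do the work, as an engineer would, in place of code of your own. Each camera call takes 0.05 s, during which the arm holds its last target. There are 200 camera calls.

TASK

Load the white vial rack into the autosampler without picking it up: with the fingertips, push it along the bench, end first, through the narrow gap between the two guide rails until its far end rests against the stop inside. Then flip the small steel latch at the left of the mouth down with a fingertip until it lies flat across the lane behind the rack, and leave the glassware, bottles and other things standing where they are.

Things in the scene. Friction and masses are not known exactly. Their poses are not given: they have to be found in the camera images.
- autosampler: Fixed white bench instrument, 220 mm long, 175 wide, 200 tall, with an open loading lane towards the robot: two aluminium guide rails 24 mm high on the bench, then a portal into the housing. Origin on the bench at the middle of the lane's mouth; x runs into the lane (away from the robot, obliquely left), y to the lane's left, z up. Hood front at x = 106 mm, its underside 78 mm up.
- lane_gap (a point): On the lane's middle line, 38 mm in from the mouth, 12 mm up: here the narrow straight gap begins, 67 mm between the rails, which goes on unchanged to the end stop at the autosampler's x = 174 mm. In front of it the rails flare outward to a gap of 89 mm at their front ends (x = 4 mm).
- lane_home (a point): Point on the bench under the rack's centre when the rack is home: autosampler x = 89 mm, y = 0. The rack's near end is then at x = 4 mm, level with the rails' front ends.
- rack: White open vial rack, loose on the bench in front of the lane, to its left and turned up to 17 degrees from it. 64 mm wide (x), 170 long (y), 34 high, 0.2 to 0.4 kg; origin under its centre, z up. Solid end walls, 6 mm thick; between them a floor plate (to 6 mm up) and a hole plate (24 to 28 mm up) form its sides. Five vials, fixed in it, stand to 59 mm. Either end may go first.
- latch (a joint): Hinge of the flip-down latch, rad: 0 upright, negative leaning outward to the left (stop at -0.6), 1.57 flat across the lane to the right (its stop). Friction holds it wherever it is left; 1 to 2 N at the tab moves it. It lies flat only if the rack is home behind it; otherwise it comes down on the rack.
- latch_tab (a point): Middle of the black thumb tab at the latch's free end, 39 mm from the hinge axis; upright it is 26 mm long along the lane (autosampler x = -26 to 0 mm), 14 high, 6 thick. The steel arm is 8 mm wide (x = -8 to 0 mm), 6 thick, and ends 46 mm from the hinge axis. Lying flat, the latch's top is 25 mm above the bench.
- latch_hinge_point (a point): Point on the latch's hinge axis, which is parallel to the lane, 22 mm above the bench at the left of the mouth: autosampler x = -4 mm, y = 53 mm. Fixed. Its steel bracket, 27 mm high, stands at x = -17 to 18 mm, y = 44 to 66 mm.
- homogeniser: Tall fixed stirrer stand to the right of the autosampler, not used here: blue base plate 30 mm high, from world x = 0.37 to 0.65 m and y = -0.13 to 0.09 m, a foam block with a beaker on it, and above it a motor head on a rod, 0.3 to 0.55 m up. Keep the arm clear of it; nearer to the robot than x = 0.37 m the bench is free. Origin on the bench.
- beaker: Empty clear beaker, 54 mm in diameter, 68 mm tall, a bystander near the autosampler; origin under its centre.
- dropper_bottle: Small brown dropper bottle, 36 mm in diameter, 103 mm tall, a bystander near the autosampler; origin under its centre.
- spare_vial: Single capped vial, 20 mm in diameter, 53 mm tall, standing alone near the autosampler, a bystander; origin under its centre.
- dish: Covered petri dish, 90 mm in diameter, 15 mm tall, a bystander; origin under its centre.
Mind the look-alikes: they are no part of the job. Of the things that look like the rack, the smaller one is meant.

How it is judged:
By the outcome, as a careful person would: the job done as asked, in the order asked, and still so for the second after the job is handed in, with the robot touching nothing.
It also fails if it takes over 72 s, if anything falls off the work surface, if the arm or the gripper's body presses on something with over 40 N, if the wrist force passes 120 N, or if a joint passes its speed limit or range.

## Working session

There is one attempt and no reset: what is moved stays moved. The work goes in short steps, Python scripts to look and compute and a shell command to move; the robot and the scene stay as the last step left them, time stands still between calls to the robot, and variables do not carry over. Pictures are saved under pics/ and viewed, on a budget of 10 in all, crops included, one or two more only if the job needs it, and the job is handed in when it is done.

```bash
ls; mkdir -p pics
python3 - <<'E'
from workcell import env
import cv2,numpy as np
for n in("scene","top"):
    f=env.grab_frame(n);c=env.get_calibration(n);print(n,np.round(c["mtx"],1).tolist(),np.round(c["T"],3).tolist(),[k for k in c])
    cv2.imwrite(f"pics/{n}0.png",f[:,:,::-1])
s=env.state();print(s)
E
```

```text
pics
scene [[529.0, 0.0, 274.1], [0.0, 529.0, 209.2], [0.0, 0.0, 1.0]] [[-0.679, 0.438, -0.589, -199.243], [-0.734, -0.418, 0.535, 1043.19], [-0.012, 0.796, 0.605, 876.697], [0.0, 0.0, 0.0, 1.0]] ['mtx', 'T']
top [[413.5, 0.0, 279.3], [0.0, 413.5, 211.3], [0.0, 0.0, 1.0]] [[0.02, 0.985, -0.174, 357.61], [-1.0, 0.022, 0.011, 325.5], [0.015, 0.173, 0.985, 1119.976], [0.0, 0.0, 0.0, 1.0]] ['mtx', 'T']
{'time_s': 0.1, 'qpos': array([-6.76678076e+01,  1.83471817e+01,  8.96978141e+01,  1.28284308e-04,
        7.20449156e+01, -1.14672358e+00]), 'qvel': array([-0.03194283, -0.13606519, -0.16165065,  0.07590648,  0.04359524,
        0.12243691]), 'effort': array([-3.94686037e-05, -4.13332164e+01, -2.32510704e+01,  7.27474527e-02,
        4.21807612e-02, -7.17376179e-05]), 'ee_pos': array([ 228.91143193, -526.98475516,  213.22320094]), 'ee_rot': array([-91.22445146,  89.91008855, 112.25442491]), 'force': array([ 0.29058065, -0.00825208,  0.10504967]), 'torque': array([0.03936966, 0.01158315, 0.01979923]), 'gripper_width': 91.0418906593049}
```

View pics/scene0.png

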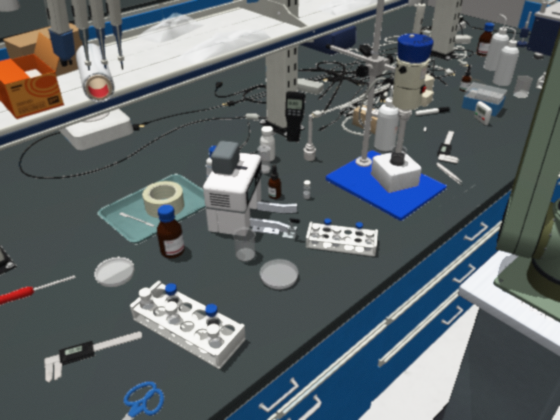

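View pics/top0.png

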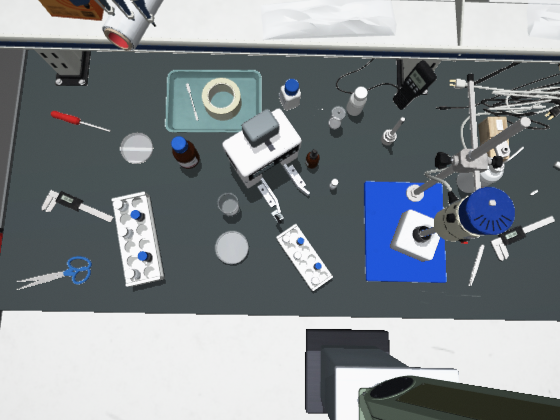

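The scene shows two rack look-alikes: one near top (137,240) / scene (187,322), the other near top (305,257) / scene (342,238). The second is smaller and lies in front of the lane (mouth near top (290,205)), so it fits the description. I'll check it in an enlarged crop and measure both racks.

```bash
cat > h.py <<'E'
import cv2,numpy as np
from workcell import env
C={n:env.get_calibration(n) for n in("scene","top")}
F=np.diag([1,-1,-1])
def pt(n,uv,z):
    c=C[n];R=c["T"][:3,:3]@F;o=c["T"][:3,3]
    d=R@np.linalg.solve(c["mtx"],[uv[0],uv[1],1]);return (o+d*(z-o[2])/d[2])
def px(n,p):
    c=C[n];q=F@c["T"][:3,:3].T@(np.array(p,float)-c["T"][:3,3]);q=c["mtx"]@q;return q[:2]/q[2]
def tri(a,b):
    A=[];B=[]
    for n,uv in(("scene",a),("top",b)):
        p=pt(n,uv,0);o=C[n]["T"][:3,3];d=(p-o)/np.linalg.norm(p-o);M=np.eye(3)-np.outer(d,d);A.append(M);B.append(M@o)
    return np.linalg.lstsq(np.vstack(A),np.hstack(B),rcond=None)[0]
E
python3 - <<'E'
from h import *
t=cv2.imread("pics/top0.png");s=cv2.imread("pics/scene0.png")
a=cv2.resize(t[155:305,220:360],None,fx=4,fy=4,interpolation=cv2.INTER_CUBIC)
b=cv2.resize(s[180:260,200:390],None,fx=4,fy=4,interpolation=cv2.INTER_CUBIC)
cv2.imwrite("pics/cropt.png",a);cv2.imwrite("pics/crops.png",b)
g=t.min(2)
for thr in(110,140):
  for nm,(x0,y0,x1,y1) in dict(small=(270,220,340,300),big=(105,185,170,295)).items():
    m=np.zeros_like(g);m[y0:y1,x0:x1]=(g[y0:y1,x0:x1]>thr)*255
    cs,_=cv2.findContours(m,0,2);c=np.vstack([k for k in cs if cv2.contourArea(k)>15])
    bx=cv2.boxPoints(cv2.minAreaRect(c));print(nm,thr,bx.round(1).tolist())
    P=np.array([pt("top",u,34)[:2] for u in bx]);print(P.round(0).tolist(),P.mean(0).round(1),np.linalg.norm(np.diff(P,axis=0),axis=1).round(1))
E
```

```text
small 110 [[274.1000061035156, 237.0], [295.1000061035156, 222.3000030517578], [333.20001220703125, 276.70001220703125], [312.20001220703125, 291.3999938964844]]
[[480.0, 326.0], [521.0, 271.0], [380.0, 170.0], [341.0, 224.0]] [430.4 247.5] [ 68.2 173.1  66.7]
big 110 [[100.80000305175781, 199.1999969482422], [147.60000610351562, 189.89999389648438], [165.39999389648438, 279.1000061035156], [118.69999694824219, 288.5]]
[[571.0, 789.0], [600.0, 667.0], [365.0, 604.0], [339.0, 722.0]] [468.7 695.3] [125.2 243.1 120.7]
small 140 [[274.8999938964844, 236.8000030517578], [295.70001220703125, 222.5], [332.8999938964844, 276.70001220703125], [312.1000061035156, 291.0]]
[[481.0, 323.0], [520.0, 269.0], [380.0, 170.0], [342.0, 224.0]] [430.7 246.8] [ 67.1 171.4  65.7]
big 140 [[100.9000015258789, 200.10000610351562], [147.10000610351562, 190.0], [166.10000610351562, 277.6000061035156], [119.9000015258789, 287.6000061035156]]
[[569.0, 789.0], [599.0, 668.0], [369.0, 602.0], [341.0, 719.0]] [469.6 694.5] [124.  239.7 119.7]
```

View pics/cropt.png

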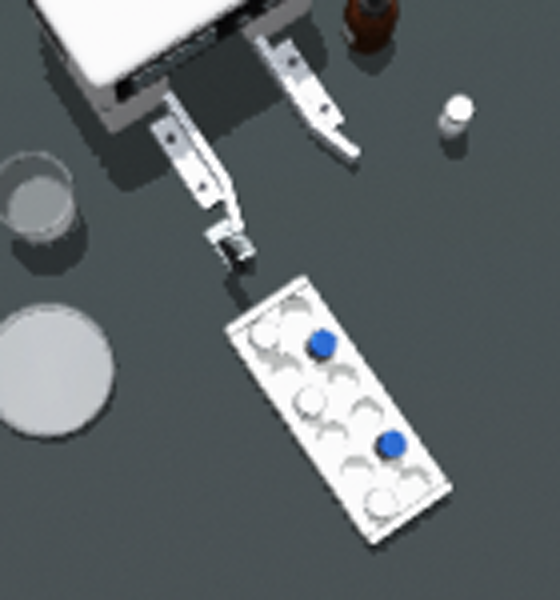

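View pics/crops.png

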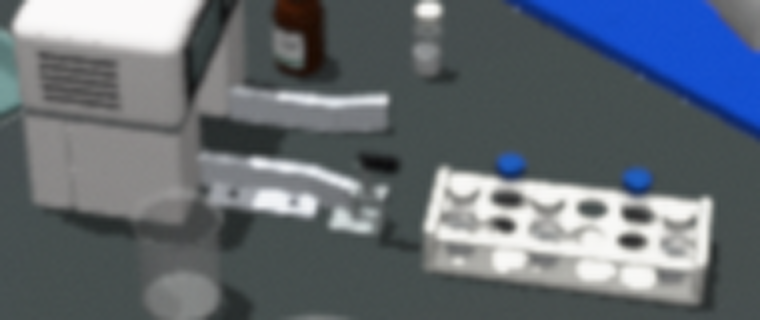

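Small rack confirmed (67x171 mm measured; the other is about 122x240 mm). Its top corners in the crop are (302,278), (228,325), (373,543) and (452,489). The flared rail tips are at (240,230) and (357,152), and the gap starts at about (230,182) and (318,127). The black tab is at (238,245) in the top crop and (380,162) in the scene crop. Next I'll work out the lane frame.

Run:
```python
from h import *
T=lambda u,z:pt("top",((u[0]-1.5)/4+220,(u[1]-1.5)/4+155),z)
S=lambda u,z:pt("scene",((u[0]-1.5)/4+200,(u[1]-1.5)/4+180),z)
for k,u in dict(Lfar=(168,92),Lgap=(230,182),Ltip=(240,230),Rfar=(257,37),Rgap=(318,127),Rtip=(357,152)).items(): print(k,T(u,24).round(1))
print("scene Rtip top",S((388,95),24).round(1),"Rgap",S((333,107),24).round(1),"Rfar",S((232,87),24).round(1),"Lgap",S((290,160),24).round(1),"Lfar",S((200,155),24).round(1),"Ltip",S((355,190),24).round(1))
R=[T(u,34)[:2] for u in((302,278),(228,325),(373,543),(452,489))]
R=np.array(R);print("rack top",R.round(1).tolist(),R.mean(0),np.linalg.norm(np.diff(R,axis=0),axis=1))
print("rack scene",[S(u,34)[:2].round(1).tolist() for u in((447,170),(425,236),(700,268),(712,198))])
d=(R[0]+R[1]-R[2]-R[3]);print("yaw of long axis",np.degrees(np.arctan2(d[1],d[0])))
# black tab / beaker etc
t=cv2.imread("pics/top0.png");s=cv2.imread("pics/scene0.png")
c=tri(((380-1.5)/4+200,(162-1.5)/4+180),((238-1.5)/4+220,(245-1.5)/4+155));print("tab",c,px("top",c),px("scene",c))
print("spare",T((455,128),0),"dish",T((50,375),0),"beaker",T((42,212),0))
```

```text
Lfar [643.3 363.1  24. ]
Lgap [581.6 319.6  24. ]
Ltip [548.8 312.1  24. ]
Rfar [683.6 303.1  24. ]
Rgap [621.1 260.5  24. ]
Rtip [604.3 233.8  24. ]
scene Rtip top [607.8 227.4  24. ] Rgap [623.7 263.5  24. ] Rfar [687.5 297.6  24. ] Lgap [601.5 323.1  24. ] Lfar [645.8 362.   24. ] Ltip [550.3 314.   24. ]
rack top [[515.7, 270.5], [483.3, 318.9], [343.8, 222.4], [379.3, 171.2]] [430.5218518  245.75771832] [ 58.26417256 169.6082981   62.29208379]
rack scene [[515.6, 266.1], [479.9, 322.4], [345.6, 224.1], [382.1, 166.6]]
yaw of long axis 35.38390966443871
tab [531.81513111 312.61937371  56.97081393] [279.51426624 216.37572368] [293.97067915 220.0134436 ]
spare [628.40279152 163.57109804   0.        ] dish [450.69995644 438.30289943   0.        ] beaker [562.53346753 448.20433397   0.        ]
```

```bash
cat >> h.py <<'E'
from scipy.spatial.transform import Rotation as Ro
O=np.array([572,270.]);LY=34.7
L=lambda x,y:O+np.array([[np.cos(np.radians(LY)),-np.sin(np.radians(LY))],[np.sin(np.radians(LY)),np.cos(np.radians(LY))]])@[x,y]
def rel(tgt,jaw,label=""):
    """shift/turn in tool axes to world tgt (mm), tool down, jaw axis at yaw jaw (deg)"""
    s=env.state();R=Ro.from_euler("xyz",s["ee_rot"],degrees=True)
    y=np.array([np.cos(np.radians(jaw)),np.sin(np.radians(jaw)),0]);x=np.array([0,0,-1.])
    G=Ro.from_matrix(np.c_[x,y,np.cross(x,y)])
    print(label,"turn",(R.inv()*G).as_rotvec(degrees=True).round(1),"shift m",(R.inv().apply(np.array(tgt)-s["ee_pos"])/1000).round(4))
def st():
    s=env.state();R=Ro.from_euler("xyz",s["ee_rot"],degrees=True).as_matrix()
    p=s["ee_pos"];d=np.radians(LY);l=p[:2]-O
    print("t",round(s["time_s"],2),"p",p.round(1),"lane",round(l@[np.cos(d),np.sin(d)],1),round(l@[-np.sin(d),np.cos(d)],1),"jaw",np.degrees(np.arctan2(R[1,1],R[0,1])).round(1),"q6",s["qpos"][5].round(1),"F",s["force"].round(1),"grip",s["gripper_width"].round(1))
E
python3 - <<'E'
from h import *
st()
for j in(34.7,-145.3,124.7,-55.3): rel([300,-100,230],j,j)
print(L(-130,122),L(-225,0))
E
```

```text
Traceback (most recent call last):
  File "h.py", line 27, in st
    print("t",round(s["time_s"],2),"p",p.round(1),"lane",round(l@[np.cos(d),np.sin(d)],1),round(l@[-np.sin(d),np.cos(d)],1),"jaw",np.degrees(np.arctan2(R[1,1],R[0,1])).round(1),"q6",s["qpos"][5].round(1),"F",s["force"].round(1),"grip",s["gripper_width"].round(1))
                                                                                                                                                                                                                                           ^^^^^^^^^^^^^^^^^^^^^^^^
AttributeError: 'float' object has no attribute 'round'
```

```bash
sed -i 's/s\["gripper_width"\].round(1)/round(s["gripper_width"],1)/' h.py
python3 - <<'E'
from h import *
st()
for j in(34.7,-145.3,124.7,-55.3): rel([300,-100,230],j,j)
print(L(-130,122),L(-225,0))
E
```

```text
t 0.1 p [ 228.9 -527.   213.2] lane -735.8 -459.9 jaw -66.5 q6 -1.1 F [ 0.3 -0.   0.1] grip 91.0
34.7 turn [-1.012e+02 -1.000e-01  1.000e-01] shift m [-0.0162 -0.3633 -0.2353]
-145.3 turn [78.8  0.1  0.1] shift m [-0.0162 -0.3633 -0.2353]
124.7 turn [1.688e+02 1.000e-01 0.000e+00] shift m [-0.0162 -0.3633 -0.2353]
-55.3 turn [-11.2  -0.    0.1] shift m [-0.0162 -0.3633 -0.2353]
[395.66917281 296.29523496] [387.01759077 141.91210723]
```

```bash
python3 -m handwheel '-7 0 0 -0.016 -0.04 -0.025 0.0912;-14 0 0 -0.016 -0.08 -0.05 0.0912;-21 0 0 -0.016 -0.115 -0.075 0.0912;-28 0 0 -0.016 -0.15 -0.097 0.0912;-35 0 0 -0.016 -0.185 -0.12 0.0912;-42 0 0 -0.016 -0.22 -0.142 0.0912;-49 0 0 -0.016 -0.255 -0.165 0.0912;-56 0 0 -0.016 -0.285 -0.185 0.0912;-63 0 0 -0.016 -0.315 -0.205 0.0912;-70 0 0 -0.016 -0.345 -0.223 0.0912;-77 0 0 -0.016 -0.363 -0.235 0.0912;-77 0 0 -0.016 -0.363 -0.235 0.0912'
python3 - <<'E'
from h import *
st()
rel([310,110,230],34.7);rel([*L(-130,125),150],34.7)
E
```

```text
time_s: 1.1
ee_pos: [299.6, -97.5, 229.8]
ee_rot: [167.7, 89.9, 88.7]
force: [-0.4, 0.0, 0.8]
gripper_width: 90.8
t 1.1 p [299.6 -97.5 229.8] lane -433.1 -147.1 jaw 11.0 q6 -31.2 F [-0.4  0.   0.8] grip 90.8
 turn [-23.7  -0.1  -0. ] shift m [ 1.000e-04  4.970e-02 -2.017e-01]
 turn [-23.7  -0.1  -0. ] shift m [ 0.0804  0.1681 -0.3709]
```

```bash
python3 -m handwheel '-4 0 0 0 0.01 -0.04 0.0912;-8 0 0 0 0.02 -0.08 0.0912;-12 0 0 0 0.03 -0.12 0.0912;-16 0 0 0 0.04 -0.16 0.0912;-20 0 0 0 0.05 -0.2 0.0912;-23.7 0 0 0.01 0.077 -0.23 0.0912;-23.7 0 0 0.025 0.1 -0.26 0.0912;-23.7 0 0 0.04 0.12 -0.295 0.0912;-23.7 0 0 0.06 0.145 -0.33 0.0912;-23.7 0 0 0.08 0.168 -0.365 0.0912;-23.7 0 0 0.08 0.168 -0.371 0.0912;-23.7 0 0 0.08 0.168 -0.371 0.0912'
python3 - <<'E'
from h import *
st()
rel([*L(-130,125),8],34.7)
E
```

```text
time_s: 2.1
ee_pos: [398.4, 296.2, 147.7]
ee_rot: [-91.9, 89.8, -147.7]
force: [-0.7, -0.2, 0.4]
gripper_width: 91.1
t 2.1 p [398.4 296.2 147.7] lane -127.8 120.4 jaw 34.2 q6 1.1 F [-0.7 -0.2  0.4] grip 91.1
 turn [-0.5 -0.   0.2] shift m [ 0.1397 -0.0018 -0.0046]
```

```bash
python3 -m handwheel '-0.5 0 0 0.04 -0.002 -0.006 0.0912;-0.5 0 0 0.08 -0.002 -0.006 0.0912;-0.5 0 0 0.11 -0.002 -0.006 0.0912;-0.5 0 0 0.13 -0.002 -0.006 0.0912;-0.5 0 0 0.138 -0.002 -0.006 0.0912;-0.5 0 0 0.138 -0.002 -0.006 0.0912'
python3 - <<'E'
from h import *
st()
E
python3 -m handwheel '0 0 0 0 0 0.006 0.0912;0 0 0 0 0 0.012 0.0912;0 0 0 0 0 0.018 0.0912;0 0 0 0 0 0.024 0.0912;0 0 0 0 0 0.03 0.0912;0 0 0 0 0 0.036 0.0912;0 0 0 0 0 0.042 0.0912;0 0 0 0 0 0.048 0.0912;0 0 0 0 0 0.054 0.0912;0 0 0 0 0 0.058 0.0912;0 0 0 0 0 0.06 0.0912;0 0 0 0 0 0.06 0.0912'
python3 - <<'E'
from h import *
st()
for n,(a,b,c,d) in dict(top=(150,300,220,360),scene=(160,270,190,400)).items():
    f=env.grab_frame(n)[:,:,::-1];cv2.imwrite(f"pics/{n}1.png",f)
    globals()[n]=cv2.resize(f[a:b,c:d],None,fx=600/150 if n=="top" else 3.6,fy=600/150 if n=="top" else 3.6,interpolation=2)
cv2.imwrite("pics/t1.png",top)
E
```

```text
time_s: 2.6
ee_pos: [391.9, 296.5, 11.0]
ee_rot: [-82.7, 89.8, -138.1]
force: [0.1, 0.3, 0.6]
gripper_width: 91.3
t 2.6 p [391.9 296.5  11. ] lane -133.0 124.3 jaw 34.6 q6 1.2 F [0.1 0.3 0.6] grip 91.3
time_s: 3.6
ee_pos: [427.1, 248.3, 11.7]
ee_rot: [-37.0, 90.0, -92.3]
force: [0.9, -0.9, -0.3]
gripper_width: 91.1
t 3.6 p [427.1 248.3  11.7] lane -131.5 64.7 jaw 34.7 q6 -5.8 F [ 0.9 -0.9 -0.3] grip 91.1
```

View pics/scene1.png

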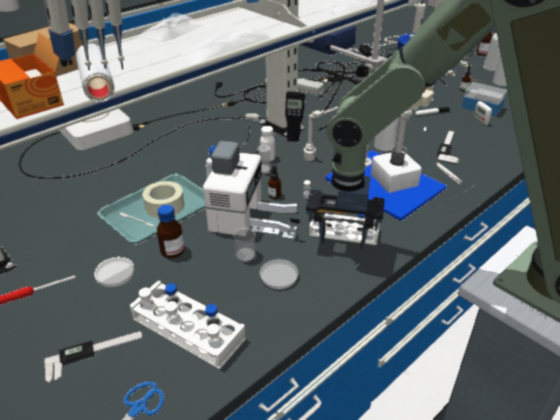

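```bash
python3 -m handwheel '0 0 0 0 0 0.006 0.0912;0 0 0 0 0 0.012 0.0912;0 0 0 0 0 0.016 0.0912;0 0 0 0 0 0.016 0.0912;0 0 0 0 0 0.016 0.0912;0 0 0 0 0 -0.01 0.0912;0 0 0 0 0 -0.015 0.0912;0 0 0 -0.04 0 -0.015 0.0912;0 0 0 -0.08 0 -0.015 0.0912;0 0 0 -0.11 0 -0.015 0.0912;0 0 0 -0.11 0 -0.015 0.0912'
python3 - <<'E'
from h import *
st()
rel([*L(-250,0),115],-55.3)
E
```

```text
time_s: 4.62
ee_pos: [422.0, 263.5, 128.0]
ee_rot: [83.6, 89.3, 28.4]
force: [0.5, 0.4, 0.2]
gripper_width: 91.5
t 4.62 p [422.  263.5 128. ] lane -127.0 80.0 jaw 34.7 q6 -4.0 F [0.5 0.4 0.2] grip 91.5
 turn [90.  -0.5 -0.6] shift m [ 0.0115 -0.1232  0.0799]
```

```bash
python3 -m handwheel '7 0 0 0 -0.015 0.008 0.03;14 0 0 0 -0.03 0.016 0.03;21 0 0 0 -0.045 0.024 0.03;28 0 0 0 -0.06 0.032 0.03;35 0 0 0 -0.075 0.04 0.03;42 0 0 0 -0.09 0.048 0.03;49 0 0 0 -0.105 0.056 0.03;56 0 0 0 -0.115 0.064 0.03;63 0 0 0 -0.123 0.072 0.03;70 0 0 0 -0.123 0.08 0.03;77 0 0 0 -0.123 0.08 0.03;84 0 0 0 -0.123 0.08 0.03' && python3 -m handwheel '6 0 0 0 0 0 0.03;6 0 0 0 0 0 0.03'
python3 - <<'E'
from h import *
st()
f=env.grab_frame("top")[:,:,::-1];cv2.imwrite("pics/top2.png",f)
g=env.grab_frame("scene")[:,:,::-1];cv2.imwrite("pics/scene2.png",g)
a=cv2.resize(f[155:305,230:400],None,fx=4,fy=4,interpolation=2)[:600,:]
cv2.imwrite("pics/t2.png",a)
E
```

```text
time_s: 5.62
ee_pos: [362.5, 124.9, 121.5]
ee_rot: [21.1, 90.0, -118.6]
force: [0.3, -0.5, 0.5]
gripper_width: 30.2
time_s: 5.78
ee_pos: [362.4, 125.2, 121.5]
ee_rot: [12.1, 89.9, -133.3]
force: [0.1, -0.3, 0.6]
gripper_width: 30.2
t 5.78 p [362.4 125.2 121.5] lane -254.7 0.3 jaw -55.4 q6 72.8 F [ 0.1 -0.3  0.6] grip 30.2
```

View pics/t2.png

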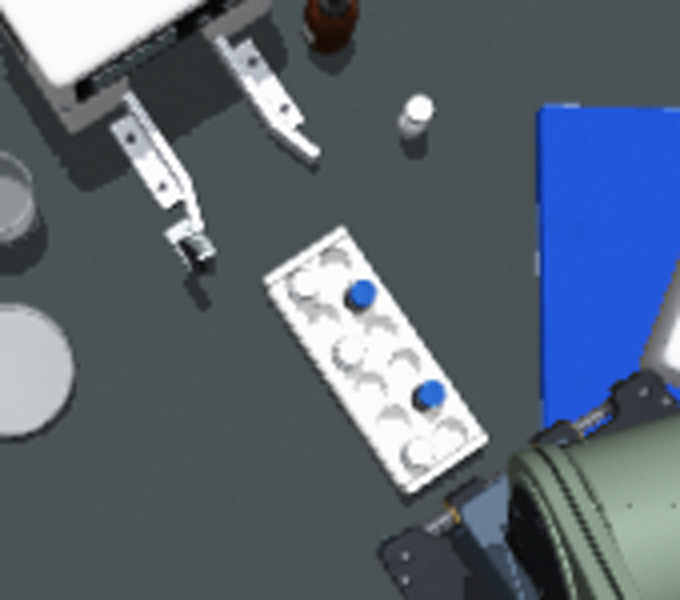

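The rack is now in front of the lane, with corners at (343,229), (265,282), (408,494) and (487,438), and its near end is free of the gripper.

Run:
```python
from h import *
T=lambda u,z:pt("top",((u[0]-1.5)/4+230,(u[1]-1.5)/4+155),z)
d=np.radians(LY);lan=lambda p:np.array([[np.cos(d),np.sin(d)],[-np.sin(d),np.cos(d)]])@(p[:2]-O)
R=np.array([lan(T(u,34)) for u in((343,229),(265,282),(408,494),(487,438))]);print(R.round(1).tolist(),R.mean(0).round(1))
v=R[0]+R[1]-R[2]-R[3];print("rack yaw rel lane",np.degrees(np.arctan2(v[1],v[0])))
for k,u in dict(Lfar=(127,92),Lgap=(188,180),Ltip=(200,228),Rfar=(216,38),Rgap=(276,127),Rtip=(316,153)).items(): print(k,lan(T(u,24)).round(1))
g=cv2.imread("pics/top2.png").min(2);m=np.zeros_like(g);m[205:285,290:353]=(g[205:285,290:353]>130)*255
cs,_=cv2.findContours(m,0,2);c=max(cs,key=cv2.contourArea);bx=cv2.boxPoints(cv2.minAreaRect(c))
Q=np.array([lan(pt("top",u,34)) for u in bx]);print("box",Q.round(1).tolist(),Q.mean(0))
```

```text
[[-48.5, -31.1], [-49.4, 32.3], [-215.9, 32.5], [-214.8, -31.3]] [-132.1    0.6]
rack yaw rel lane 0.014841703788224919
Lfar [112.   36.6]
Lgap [38.  35.6]
Ltip [ 6.1 47.1]
Rfar [110.4 -35.4]
Rgap [ 35.7 -34.7]
Rtip [  5.7 -47.2]
box [[-45.8, 35.6], [-44.5, -32.4], [-217.0, -32.2], [-217.0, 34.4]] [-131.05872065    1.35190217]
```

```bash
python3 -m handwheel '0 0 0 0.04 0 0 0.03;0 0 0 0.08 0 0 0.03;0 0 0 0.1 0 0 0.03;0 0 0 0.11 0 0 0.03;0 0 0 0.11 0 0 0.03;0 0 0 0.11 0 -0.008 0.03;0 0 0 0.11 0 -0.016 0.03;0 0 0 0.11 0 -0.024 0.03;0 0 0 0.11 0 -0.032 0.03;0 0 0 0.11 0 -0.04 0.03;0 0 0 0.11 0 -0.048 0.03;0 0 0 0.11 0 -0.056 0.03' 20
python3 - <<'E'
from h import *
st();rel([*L(-160,0),11],-55.3)
E
```

```text
time_s: 6.88
ee_pos: [409.1, 157.9, 12.1]
ee_rot: [8.1, 90.0, -137.2]
force: [-2.6, -1.5, 2.7]
gripper_width: 30.2
t 6.88 p [409.1 157.9  12.1] lane -197.7 0.5 jaw -55.3 q6 74.9 F [-2.6 -1.5  2.7] grip 30.2
 turn [-0.  0. -0.] shift m [ 0.0011  0.0005 -0.0377]
```

```bash
python3 -m handwheel '0 0 0 0 0 -0.006 0.03;0 0 0 0 0 -0.012 0.03;0 0 0 0 0 -0.018 0.03;0 0 0 0 0 -0.024 0.03;0 0 0 0 0 -0.03 0.03;0 0 0 0 0 -0.034 0.03;0 0 0 0 0 -0.038 0.03;0 0 0 0 0 -0.038 0.03'
python3 - <<'E'
from h import *
st()
f=env.grab_frame("top")[:,:,::-1];cv2.imwrite("pics/top3.png",f)
a=cv2.resize(f[155:305,230:400],None,fx=4,fy=4,interpolation=2)
cv2.imwrite("pics/t3.png",a)
E
```

```text
time_s: 7.55
ee_pos: [441.3, 179.8, 11.9]
ee_rot: [166.5, 89.9, 21.2]
force: [0.2, -0.4, 0.3]
gripper_width: 29.9
t 7.55 p [441.3 179.8  11.9] lane -158.8 0.2 jaw -55.3 q6 76.1 F [ 0.2 -0.4  0.3] grip 29.9
```

View pics/t3.png

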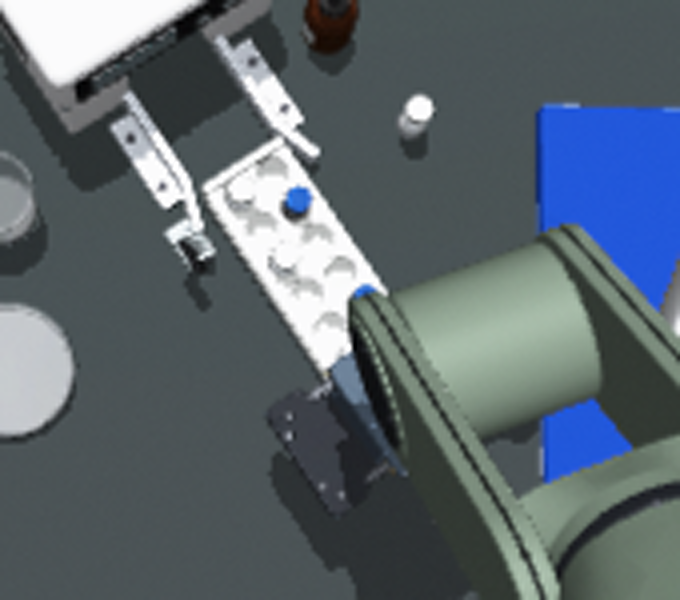

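The rack is straight and its far end is inside the flares (far corners (285,139) and (205,188)). I'll push on slowly and watch the force.

```bash
python3 -m handwheel '0 0 0 0 0 -0.005 0.03;0 0 0 0 0 -0.01 0.03;0 0 0 0 0 -0.015 0.03;0 0 0 0 0 -0.02 0.03;0 0 0 0 0 -0.025 0.03;0 0 0 0 0 -0.03 0.03;0 0 0 0 0 -0.035 0.03;0 0 0 0 0 -0.04 0.03;0 0 0 0 0 -0.045 0.03;0 0 0 0 0 -0.05 0.03;0 0 0 0 0 -0.055 0.03;0 0 0 0 0 -0.06 0.03'
python3 - <<'E'
from h import *
st();rel([*L(-25,0),11],-55.3)
E
```

```text
time_s: 8.6
ee_pos: [489.7, 213.5, 11.9]
ee_rot: [83.7, 90.0, -61.6]
force: [-1.4, -1.5, 0.1]
gripper_width: 30.0
t 8.6 p [489.7 213.5  11.9] lane -99.8 0.4 jaw -55.3 q6 77.6 F [-1.4 -1.5  0.1] grip 30.0
 turn [-0.  0. -0.] shift m [ 0.0009  0.0004 -0.0748]
```

```bash
python3 -m handwheel '0 0 0 0 0 -0.006 0.03;0 0 0 0 0 -0.012 0.03;0 0 0 0 0 -0.018 0.03;0 0 0 0 0 -0.024 0.03;0 0 0 0 0 -0.03 0.03;0 0 0 0 0 -0.036 0.03;0 0 0 0 0 -0.042 0.03;0 0 0 0 0 -0.048 0.03;0 0 0 0 0 -0.054 0.03;0 0 0 0 0 -0.06 0.03;0 0 0 0 0 -0.066 0.03;0 0 0 0 0 -0.07 0.03'
python3 - <<'E'
from h import *
st()
f=env.grab_frame("top")[:,:,::-1];cv2.imwrite("pics/top4.png",f)
g=env.grab_frame("scene")[:,:,::-1];cv2.imwrite("pics/scene4.png",g)
a=cv2.resize(f[155:275,240:360],None,fx=3.3,fy=3.3,interpolation=2);b=cv2.resize(g[140:260,200:320],None,fx=3.3,fy=3.3,interpolation=2)
cv2.imwrite("pics/c4.png",np.hstack([a,b]))
E
```

```text
time_s: 9.6
ee_pos: [547.8, 253.6, 11.9]
ee_rot: [167.1, 89.9, 21.8]
force: [-1.4, -1.7, 2.2]
gripper_width: 30.0
t 9.6 p [547.8 253.6  11.9] lane -29.2 0.3 jaw -55.3 q6 79.1 F [-1.4 -1.7  2.2] grip 30.0
```

View pics/c4.png

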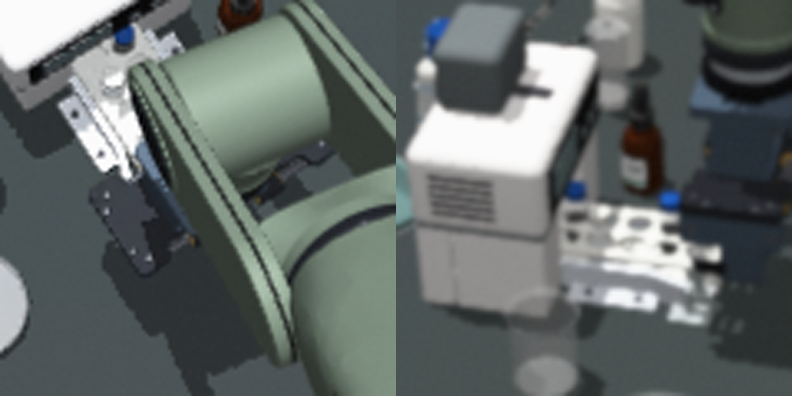

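```bash
python3 -m handwheel '0 0 0 0 0 -0.002 0.03;0 0 0 0 0 -0.004 0.03;0 0 0 0 0 -0.006 0.03;0 0 0 0 0 -0.008 0.03;0 0 0 0 0 -0.01 0.03;0 0 0 0 0 -0.012 0.03;0 0 0 0 0 -0.013 0.03;0 0 0 0 0 -0.014 0.03;0 0 0 0 0 -0.014 0.03' && python3 -c "
from h import *;st()"; python3 -m handwheel '0 0 0 0 0 -0.001 0.03;0 0 0 0 0 -0.002 0.03;0 0 0 0 0 -0.003 0.03' && python3 -c "
from h import *;st()"
```

```text
time_s: 10.45
ee_pos: [558.6, 261.1, 11.9]
ee_rot: [150.9, 90.0, 5.6]
force: [-2.3, -0.5, 1.2]
gripper_width: 30.1
t 10.45 p [558.6 261.1  11.9] lane -16.1 0.3 jaw -55.3 q6 79.3 F [-2.3 -0.5  1.2] grip 30.1
time_s: 10.7
ee_pos: [560.9, 262.7, 11.9]
ee_rot: [75.2, 90.0, -70.1]
force: [-2.7, -0.2, 1.8]
gripper_width: 30.3
t 10.7 p [560.9 262.7  11.9] lane -13.3 0.3 jaw -55.3 q6 79.4 F [-2.7 -0.2  1.8] grip 30.3
```

```bash
for i in 1; do python3 -m handwheel '0 0 0 0 0 -0.001 0.03;0 0 0 0 0 -0.002 0.03;0 0 0 0 0 -0.003 0.03;0 0 0 0 0 -0.003 0.03' && python3 -c "
from h import *;st()"; done; python3 -m handwheel '0 0 0 0 0 -0.001 0.03;0 0 0 0 0 -0.002 0.03;0 0 0 0 0 -0.002 0.03' && python3 -c "
from h import *;st()"
```

```text
time_s: 11.03
ee_pos: [562.5, 263.8, 11.9]
ee_rot: [-0.5, 89.9, -145.9]
force: [-3.8, -2.9, 4.4]
gripper_width: 30.1
t 11.03 p [562.5 263.8  11.9] lane -11.3 0.4 jaw -55.3 q6 79.4 F [-3.8 -2.9  4.4] grip 30.1
time_s: 11.28
ee_pos: [562.5, 263.9, 11.9]
ee_rot: [-2.4, 89.6, -147.7]
force: [-8.2, -5.7, 6.9]
gripper_width: 29.8
t 11.28 p [562.5 263.9  11.9] lane -11.3 0.4 jaw -55.3 q6 79.5 F [-8.2 -5.7  6.9] grip 29.8
```

The rack moved at about 3 N and then stopped dead at about 12 N, with the TCP at lane x = -11.3 (predicted -12), so it is against the stop. Now I'll back off, rise, and go to the left of the latch with the fingers shut.

```bash
python3 -m handwheel '0 0 0 0 0 0.008 0.03;0 0 0 0 0 0.02 0.03;0 0 0 -0.03 0 0.02 0.03;0 0 0 -0.07 0 0.02 0.0;0 0 0 -0.105 0 0.02 0.0;0 0 0 -0.105 -0.03 0.018 0.0;0 0 0 -0.105 -0.065 0.014 0.0;0 0 0 -0.105 -0.1 0.01 0.0;0 0 0 -0.105 -0.105 0.01 0.0;0 0 0 -0.105 -0.105 0.01 0.0'
python3 - <<'E'
from h import *
st();rel([*L(-20,103),45],-55.3)
f=env.grab_frame("top")[:,:,::-1];cv2.imwrite("pics/top5.png",f)
g=env.grab_frame("scene")[:,:,::-1];cv2.imwrite("pics/scene5.png",g)
a=cv2.resize(f[155:275,240:360],None,fx=3.3,fy=3.3,interpolation=2);b=cv2.resize(g[140:260,200:320],None,fx=3.3,fy=3.3,interpolation=2)
cv2.imwrite("pics/c5.png",np.hstack([a,b]))
E
```

```text
time_s: 12.12
ee_pos: [496.6, 348.5, 117.0]
ee_rot: [-174.4, 89.9, 40.4]
force: [-0.4, -0.2, -0.9]
gripper_width: 0.6
t 12.12 p [496.6 348.5 117. ] lane -17.3 107.5 jaw -55.1 q6 89.1 F [-0.4 -0.2 -0.9] grip 0.6
 turn [ 0.2 -0.1  0. ] shift m [0.072  0.0045 0.0029]
```

View pics/c5.png

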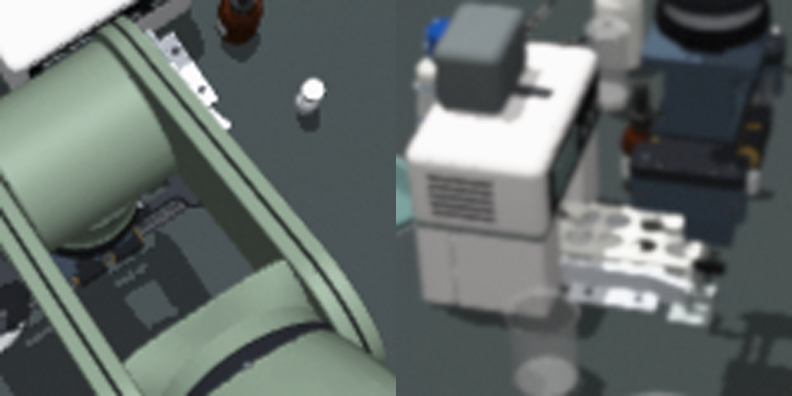

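The scene crop (right half) shows the latch still upright with its tab at (710,267), and the rack end level with the rail tips. Descend and sweep right.

```bash
python3 -m handwheel '0 0 0 0.035 0 0.003 0;0 0 0 0.06 0 0.003 0;0 0 0 0.072 0 0.003 0;0 0 0 0.072 0 0.003 0;0 0 0 0.072 0.011 0.003 0;0 0 0 0.072 0.022 0.003 0;0 0 0 0.072 0.032 0.003 0;0 0 0 0.072 0.042 0.003 0;0 0 0 0.072 0.052 0.003 0;0 0 0 0.072 0.062 0.003 0;0 0 0 0.072 0.072 0.003 0;0 0 0 0.072 0.081 0.003 0'
python3 - <<'E'
from h import *
st();rel([*L(-20,15),45],-55.3)
E
```

```text
time_s: 13.22
ee_pos: [541.3, 276.8, 45.1]
ee_rot: [105.5, 90.0, -39.8]
force: [-0.7, 0.7, 0.4]
gripper_width: 0.7
t 13.22 p [541.3 276.8  45.1] lane -21.3 23.1 jaw -55.3 q6 81.4 F [-0.7  0.7  0.4] grip 0.7
 turn [-0. -0. -0.] shift m [ 0.0001  0.0081 -0.0013]
```

```bash
python3 -m handwheel '0 0 0 0.003 0.003 0 0;0 0 0 0.007 0.006 0 0;0 0 0 0.011 0.006 0 0;0 0 0 0.014 0.006 0 0;0 0 0 0.017 0.006 0 0;0 0 0 0.019 0.006 0 0;0 0 0 0.019 0.006 0 0' && python3 -c "
from h import *;st()"; python3 -m handwheel '0 0 0 0.001 0 0 0;0 0 0 0.002 0 0 0;0 0 0 0.003 0 0 0;0 0 0 0.003 0 0 0' && python3 -c "
from h import *;st()"
```

```text
time_s: 13.8
ee_pos: [543.7, 273.1, 25.5]
ee_rot: [0.3, 90.0, -145.0]
force: [0.1, -0.4, -0.4]
gripper_width: 0.4
t 13.8 p [543.7 273.1  25.5] lane -21.5 18.7 jaw -55.3 q6 80.9 F [ 0.1 -0.4 -0.4] grip 0.4
time_s: 14.13
ee_pos: [544.0, 273.3, 24.9]
ee_rot: [178.6, 90.0, 33.3]
force: [-3.1, -0.7, 11.3]
gripper_width: 0.4
t 14.13 p [544.  273.3  24.9] lane -21.2 18.6 jaw -55.3 q6 80.9 F [-3.1 -0.7 11.3] grip 0.4
```

The tip stopped at z = 24.9 with 11 N, matching the flat latch's top at 25 mm. Retreat and look.

```bash
python3 -m handwheel '0 0 0 -0.02 0 0 0;0 0 0 -0.06 0 0 0;0 0 0 -0.1 0 0 0;0 0 0 -0.15 0 0.02 0;0 0 0 -0.16 0 0.06 0;0 0 0 -0.16 0 0.1 0;0 0 0 -0.16 0 0.14 0;0 0 0 -0.16 0 0.18 0;0 0 0 -0.16 0 0.2 0;0 0 0 -0.16 0 0.2 0'
python3 - <<'E'
from h import *
st()
f=env.grab_frame("top")[:,:,::-1];cv2.imwrite("pics/top6.png",f)
g=env.grab_frame("scene")[:,:,::-1];cv2.imwrite("pics/scene6.png",g)
a=cv2.resize(f[155:275,230:350],None,fx=3.3,fy=3.3,interpolation=2);b=cv2.resize(g[170:260,200:320],None,fx=3.3,fy=3.3,interpolation=2)
b=cv2.copyMakeBorder(b,0,a.shape[0]-b.shape[0],0,0,0);cv2.imwrite("pics/c6.png",np.hstack([a,b]))
E
```

```text
time_s: 14.97
ee_pos: [374.7, 156.8, 182.8]
ee_rot: [-9.2, 89.8, -154.6]
force: [-0.4, 0.9, 0.7]
gripper_width: 0.7
t 14.97 p [374.7 156.8 182.8] lane -226.6 19.2 jaw -55.4 q6 76.5 F [-0.4  0.9  0.7] grip 0.7
```

View pics/c6.png

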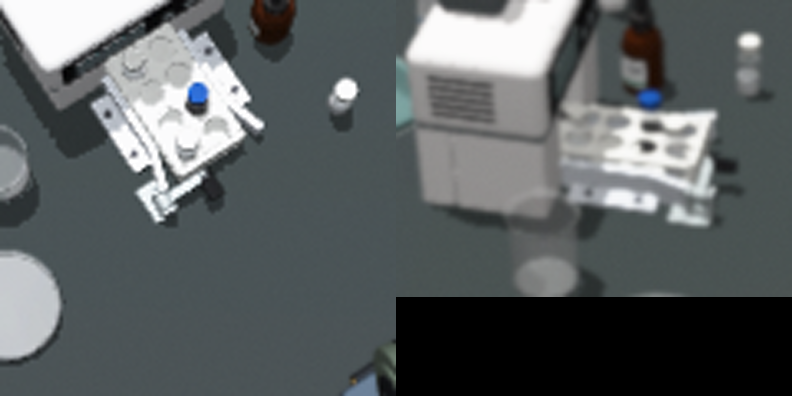

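The latch lies flat behind the rack, from (160,198) to its tab at (212,186). The near corners of the rack are at about (185,172) and (243,136), and the bystanders look unmoved. I'll do one numeric check and hand in.

Run:
```python
from h import *
d=np.radians(LY);lan=lambda p:(np.array([[np.cos(d),np.sin(d)],[-np.sin(d),np.cos(d)]])@(p[:2]-O)).round(1)
T=lambda u,z:lan(pt("top",(u[0]/3.3+230,u[1]/3.3+155),z))
print("near corners",T((185,172),34),T((243,136),34),"tab",T((212,184),22))
a=cv2.imread("pics/top0.png");b=cv2.imread("pics/top6.png")
for n,(x,y,X,Y) in dict(beaker=(215,190,243,218),dish=(213,229,250,267),bottle=(304,148,322,170),vial=(327,174,341,193)).items(): print(n,"mean diff",cv2.absdiff(a[y:Y,x:X],b[y:Y,x:X]).mean().round(2))
st();env.job_done()
```

```text
near corners [ 5.4 27.1] [  4.2 -28.9] tab [-13.4  12.6]
beaker mean diff 1.47
dish mean diff 1.95
bottle mean diff 1.27
vial mean diff 1.32
t 15.07 p [379.5 159.2 183.5] lane -221.3 18.5 jaw -55.3 q6 76.5 F [ 0.1 -0.4  0.8] grip 0.8
the job is handed in; nothing more can be done
```

I pushed the smaller rack sideways into line with the lane, then end-first through the gap until it stopped, and pressed the latch down flat behind it. The job is handed in after 15.1 s of the 72 s allowed.

- **Rack:** it came to rest against the stop at about 12 N. The last picture puts its near end at lane x ≈ 4–5 mm, where home is 4 mm.
- **Latch:** the fingertip stopped on it at z = 24.9 mm with 11 N, and a flat latch's top is at 25 mm. The tab is at lane (-13, 13) mm; lying flat it should be at (-13, 14) mm.
- **Bystanders:** the beaker, dish, dropper bottle and spare vial look the same in the top view before and after, with only noise-level differences.
- **Disagreement:** the near corners I picked were 56 mm apart, against the rack's true 64 mm. I put this down to blurred pixels in the enlarged crop, so the rack's sideways position in the lane is only good to a few millimetres. No other check disagreed.

The robot was clear of everything and touching nothing when I handed in.

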